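Fish the pickling weight out of a leaning jar with sprung tongs

ROBOT

A 6-joint arm with a two-finger parallel gripper is mounted at the origin on the work surface. World frame = base frame: x ahead of the robot, y to its left, z up, the work surface at z = 0. Lengths are in m, angles in degrees, forces in N, time in s.
With the tool pointing down it reaches from about 0.25 to 0.725 m from the base axis. Payload 9.7 kg.
Tool frame: the origin (TCP) lies midway between the tips of the shut fingers; the grasp point (between the pads) lies bot.hold_point_z behind it (bot.hold_point_z is the distance from the TCP to the grasp point, in m); z points along the fingers, y is the line along which they close (so a half turn about z gives the same grasp; the last joint's range is limited). The gripper opens to 85 mm and grips with 20 to 120 N. Pads are 22 mm wide; open, the fingers measure 114 mm over their backs; the gripper's body (76 mm by 85 mm) begins 54 mm behind the grasp point. The pads swing forward as they close: fully open they stand 13 mm farther back than shut.
Start: joints at [67.323, 4.979, 10.078, 95.1, 0, 90], TCP at [0.212, 0.507, 0.231] pointing down, gripper open.
Joint ranges: [-179.16, 179.16], [-48.56, 103.87], [-65.8, 70.77], [-126.05, 130.52], [-82.76, 87.17], [-180, 180]. Speed limits (degrees/s): [127.2, 127.2, 147.25, 180, 180, 180].

INTERFACE

Orientations are given as [roll, pitch, yaw] about the fixed x, y, z axes, in that order (R = Rz(yaw) Ry(pitch) Rx(roll)).
In Python, from workcell import bot, camera, camera_model, ticket gives the robot as it stands.
- The arm moves only by the tool send_rows, never from a script. Its argument "targets" is text: rows parted by semicolons, each of 5 numbers parted by spaces: the shift along the tool's x, y, z in mm, then the turn about the tool's z in degrees, then the closure in counts, from 0 (fully open) to 255 (shut). A call has 1 to 20 rows; each row is the pose to reach, as a shift and turn from the pose commanded when the call began, along the tool's axes at that moment; what a row does not reach only later rows make up. A row lasts 1/8 s, in which the tool goes at most 62.5 mm and 10.7 degrees, less where a joint would pass 70% of its speed; a pose out of reach is approached as far as the arm can. A call with a gripper value outside its range is refused whole. The fingers move at their own pace and stop on an object; "newtons" is the grip in N (left out, the last holds). Time passes only in rows, so rows that repeat a pose let the fingers close. It gives the time, the measured TCP pose, the force, the opening and the grip force at its end, in the units of the state.
- bot.get_obs(): the state, without advancing time (a new reading comes with each control period).
- camera(name): name is "scene" or "top"; returns the picture (400x640x3 uint8, blue, green, red); there is no depth.
- camera_model(name): a dict with "K" (3x3 intrinsics, pixels), "pose" (4x4, takes a point from camera to world coordinates). Camera axes: x right, y down, z forward; pixel columns grow to the right and rows downward; lengths in m; the calibration is good to about 2 mm. A picture is of the moment at which its call begins. camera_model takes no time and is no camera call.
- ticket.job_done(): hands the job in; it is judged then, once.
The state is a dict: "time": time; "q": joint angles; "qd": joint speeds; "joint_efforts": joint torques, N m; "ee_pos": TCP position; "tcp_rot": TCP orientation; "wrist_force": force on the tool from outside, world axes, zero at the start; "torque": the same for the moment, N m; "opening": finger opening in m; "grasp_force": force on a finger pad.
Only numpy, scipy, OpenCV 4.12 (cv2) and the standard library are available. Lean on these libraries where they do the work, as an engineer would, in place of code of your own. Each camera call takes 0.05 s, during which the arm holds its last target. There are 200 camera calls.

TASK

One of the three leaning glass jars has a small stoneware pickling weight, a disc with a knob on top, at its bottom. Take the sprung tongs from their wooden stand, squeeze them to pinch the weight by its knob and draw it out, lower it gently into the white dish so that it stands upright on its disc and only then let it go, then put the tongs back upright in their stand. Touch the weight only with the tongs, and leave the carrot sticks in their jars and the other kitchen things where they are.

Things in the scene. Friction and masses are not known exactly. Their poses are not given: they have to be found in the camera images.
- rack: Fixed wooden rack, 125 x 250 mm (x, y), with three slim clear-glass jars in a row along its y axis. Origin: centre of its underside. The jars' axes lean 30 degrees from vertical towards its -x side (which faces the robot): from floor to mouth they run along (-0.5, 0, 0.866) in the rack's axes. Two jars hold a loose carrot stick 13 mm square, lying on the lower wall, one holds the weight.
- mouth_l (a point): Centre of the mouth (rim plane) of the jar at the rack's +y end, 95 mm above the table. Axes as the rack's (not leaned). All three jars: round, 44 mm across inside (42 mm in places), 52 mm outside, glass 4 mm, 75 mm deep inside, 75 mm apart.
- mouth_m (a point): Centre of the mouth of the middle jar. Axes as the rack's.
- mouth_r (a point): Centre of the mouth of the jar at the rack's -y end. Axes as the rack's.
- weight_mid (a point): Loose brown stoneware pickling weight, about 45 g: disc 38 mm across, 10 mm thick, with an upright round knob on its middle, 14 mm across, 22 mm tall; 32 mm tall in all. The point is half-way up its axis (16 mm above its underside, 6 mm above the disc); z runs from disc to knob. It starts on the floor of one of the jars, leaning with it, slid to the lower wall.
- tongs_flats (a point): Loose U-shaped sprung steel tongs, 70 g, standing on their tips in the stand, bow up. The point is midway between the dark rubber flats by which they are squeezed; z runs up to the bow, y is the line along which they close (either way round is the same). Flats 20 mm wide (x), 36 mm long (z), outsides 44 mm apart when relaxed. Top of the bow 47 mm above the point, tip ends 98 mm below.
- tongs_left (a joint): How far each arm of the tongs is squeezed (rad; both turn alike about the bow, 40 mm above the flats' point): 0 relaxed, about 0.05 half squeezed (tips 34 mm outside), 0.094 with the tips on the 14 mm knob, 0.145 shut. They spring back: the flats press outward with about 3.5 N when relaxed, 9 N when pinching the knob.
- stand: Fixed dark wooden tongs stand: an open pocket 20 mm (x) by 58 mm (y) inside, walls 7 mm, top edge 60 mm above the table, on a foot 80 x 110 x 5 mm. Origin: centre of its underside. Floor of the pocket 7 mm above the table.
- stand_floor (a point): Centre of the pocket's floor in the tongs' stand, 7 mm above the table. Axes as the stand's.
- dish_floor (a point): Centre of the inner floor of the fixed round white dish, 5 mm above the table; inside 92 mm across at the floor, rim 28 mm above the table, 110 mm across outside.
- stick_a: Loose carrot stick 58 mm long in one of the jars. To be left there. Origin at the jar's floor, z along the jar.
- stick_b: Loose carrot stick 50 mm long in one of the jars. To be left there. Origin at the jar's floor, z along the jar.
- mill: Loose wooden pepper mill, 48 mm across, 160 mm tall. Origin: centre of its underside. Leave it standing.
- paste: Loose small jar of paste, 56 mm across, 85 mm tall. Origin: centre of its underside. Leave it.
- can: Loose food can, 72 mm across, 108 mm tall. Origin: centre of its underside. Leave it.
- oil: Loose green oil bottle, 60 mm across, 200 mm tall. Origin: centre of its underside. Leave it.
- onion: Loose onion, 74 mm across, 80 mm tall. Origin: centre of its underside. Leave it.
- pepper: Loose red bell pepper, 84 mm across, 95 mm tall. Origin: centre of its underside. Leave it.
- garlic: Loose garlic bulb, 50 mm across, 55 mm tall. Origin: centre of its underside. Leave it.
- tongs_tips (a point): Point midway between the ends of the tongs' tips, 98 mm below the flats' point. Legs and tips 12 mm wide (x), 4 mm thick. Relaxed, the tips are 40 mm apart inside, 48 mm outside, too wide for the jars. The tips close 3.4 times as much as the flats: flats at 40 mm give tips 26 mm inside, 34 mm outside; on the 14 mm knob the flats are about 36.5 mm apart.

How it is judged (in metres and radians):
On the way, in this order (a step that is already met when the one before it is completed fails the run):
1. the weight is drawn right out of its jar, pinched between both arms of the tongs (distance of weight_mid from where it was at the start of the episode above 0.085 m and height (world z) of weight_mid above 0.09 m and contact force between each of tongs_left, tongs_right and weight above 0.3 N), for 0.1 s.
2. the weight is lowered into the dish, to within 12 mm of its floor, still pinched in the tongs (horizontal distance between weight_mid and dish_floor below 0.035 m and z of weight_mid in the frame of dish_floor below 0.028 m and contact force between each of tongs_left, tongs_right and weight above 0.3 N), for 0.05 s.
At the end, for the whole second after the job is handed in: The weight stands upright on its disc on the floor of the dish (tilt under 9 degrees, within 35 mm of the dish's centre, resting on the floor), at rest; the tongs stand in the pocket of their stand, tips down on its floor (to 10 mm), within 17 degrees of upright, let go and at rest (horizontal distance between weight_mid and dish_floor below 0.035 m and z of weight_mid in the frame of dish_floor between 0.011 and 0.021 m and angle between weight_mid's own z axis and vertical below 0.15 rad and linear speed of each of weight, tongs below 0.02 m/s and horizontal distance between tongs_flats and stand_floor below 0.035 m and z of tongs_flats in the frame of stand_floor between 0.09 and 0.108 m and angle between tongs_flats's own z axis and vertical below 0.3 rad); the robot touches nothing.
It fails at once if the gripper's fingers touched the weight (contact force between the fingers and weight above 0.5 N).
It fails at once if a carrot stick was shifted by more than 40 mm (distance of any of stick_a, stick_b from where it was at the start of the episode above 0.04 m).
It fails at once if a bystander was shifted by more than 30 mm (distance of any of mill, paste, can, oil, onion, pepper, garlic from where it was at the start of the episode above 0.03 m).
It also fails if it takes over 58 s, if anything falls off the work surface, if the arm or the gripper's body presses on something with over 40 N, if the wrist force passes 120 N, or if a joint passes its speed limit or range.

## Working session

There is one attempt and no reset: what is moved stays moved. The work goes in short steps, Python scripts to look and compute and a tool call to move; the robot and the scene stay as the last step left them, time stands still between calls to the robot, and variables do not carry over. Pictures are saved under pics/ and viewed, at most 10 in all, crops included, and the job is handed in when it is done.

Besides the shell and the picture viewer there is one more tool, called in YAML: its name, and indented under it one key for each argument. send_rows: Moves the arm, as the interface text tells. Its arguments: {"type":"object","properties":{"targets":{"type":"string"},"newtons":{"type":"number"}},"required":["targets"]}

```bash
ls; mkdir -p pics
python3 - <<'E'
from workcell import bot,camera,camera_model
import cv2
print(bot.get_obs(), bot.hold_point_z)
for n in("scene","top"):
    cv2.imwrite(f"pics/{n}0.png",camera(n)); m=camera_model(n); print(n,m)
E
```

```text
pics
{'time': 0.0, 'q': array([6.73208053e+01, 5.01025588e+00, 1.00330333e+01, 9.50977053e+01,
       1.35860457e-03, 9.00003415e+01]), 'qd': array([-0.10322634,  0.01089002, -0.00304052,  0.04898694, -0.0666576 ,
        0.06974334]), 'joint_efforts': array([ 2.57714295e-03, -5.20384991e+01,  4.64806044e+01,  1.60905684e-02,
       -2.77890035e-05,  1.48983435e-05]), 'ee_pos': array([0.211971  , 0.50726781, 0.23057843]), 'tcp_rot': array([-1.79925072e+02, -1.35815679e-03,  1.57320462e+02]), 'wrist_force': array([0.19061229, 0.20693298, 0.48921716]), 'torque': array([0.00837338, 0.01131562, 0.01039553]), 'grasp_force': 0.0, 'opening': 0.0851887937423986} 0.0187
scene {'K': array([[476.17469992,   0.        , 319.20107652],
       [  0.        , 476.17469992, 195.86063286],
       [  0.        ,   0.        ,   1.        ]]), 'pose': array([[-0.65269773,  0.66018284, -0.37167769,  0.9971969 ],
       [ 0.75757598,  0.57391687, -0.31096312,  0.41899977],
       [ 0.00801958, -0.48453901, -0.87473289,  1.05215008],
       [ 0.        ,  0.        ,  0.        ,  1.        ]])}
top {'K': array([[455.55997385,   0.        , 318.43330367],
       [  0.        , 455.55997385, 199.33546754],
       [  0.        ,   0.        ,   1.        ]]), 'pose': array([[-0.02966483, -0.97926457,  0.20040184,  0.32900913],
       [-0.99954296,  0.02789456, -0.01165216,  0.08069017],
       [ 0.00582043, -0.20065591, -0.97964449,  1.35100904],
       [ 0.        ,  0.        ,  0.        ,  1.        ]])}
```

View pics/scene0.png

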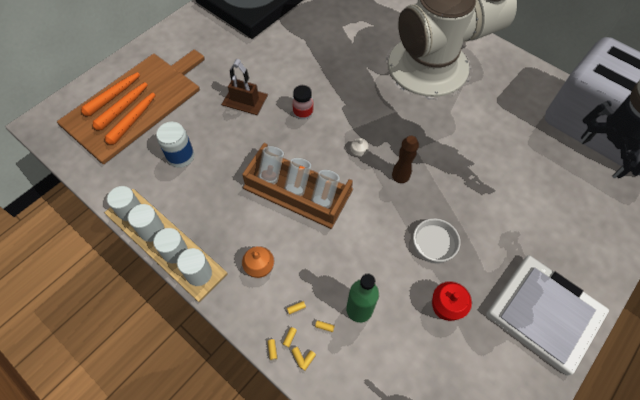

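View pics/top0.png

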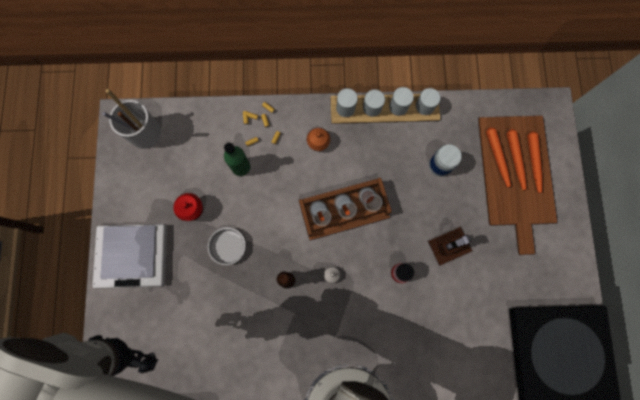

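The scene picture shows the stand and tongs near (243,95), the rack near (297,185) and the dish at (437,241). The top picture has the stand at (451,246), the rack at (345,209) and the dish at (228,247). I'll zoom in on these next.

Run:
```python
import cv2,numpy as np
s=cv2.imread("pics/scene0.png");t=cv2.imread("pics/top0.png")
def c(i,x,y,w,h,W,H): return cv2.resize(i[y:y+h,x:x+w],(W,H),interpolation=cv2.INTER_CUBIC)
a=c(s,235,140,125,90,500,360); b=c(s,215,55,60,72,300,360)
d=c(t,290,170,110,75,440,300)[:240]; d=c(t,295,175,100,60,400,240); e=c(t,420,216,60,48,300,240); f=c(t,203,223,50,48,100,96)
f=np.vstack([f,np.zeros((144,100,3),np.uint8)])
im=np.vstack([np.hstack([a,b]),np.hstack([d,e,f])])
im=np.clip(im.astype(float)*1.3,0,255).astype(np.uint8)
cv2.imwrite("pics/z1.png",im)
```

```text
(no output)
```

View pics/z1.png

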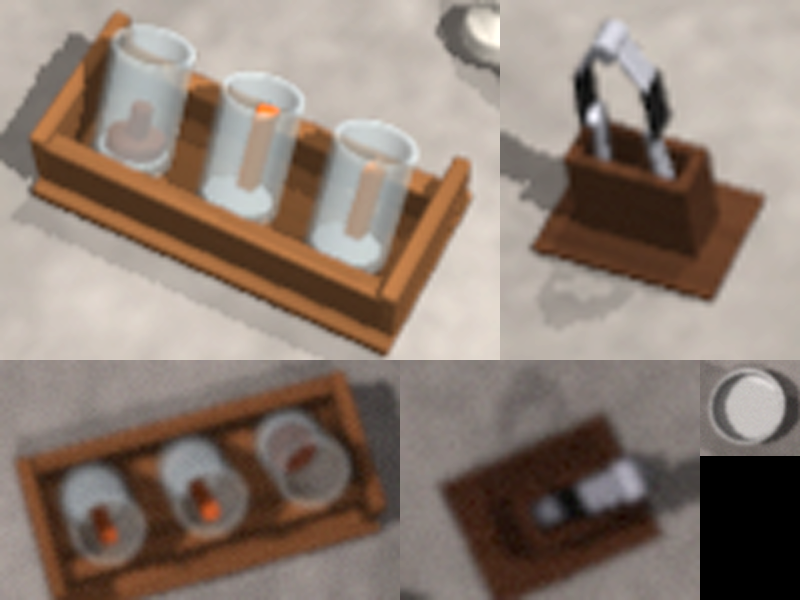

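```bash
cat > h.py <<'E'
import numpy as np,cv2
from workcell import bot,camera,camera_model
from scipy.optimize import least_squares
M={n:camera_model(n) for n in("scene","top")}
def proj(n,P):
    P=np.atleast_2d(P);T=np.linalg.inv(M[n]["pose"]);c=P@T[:3,:3].T+T[:3,3];u=c@M[n]["K"].T
    return u[:,:2]/u[:,2:]
def ray(n,uv,z):
    p=M[n]["pose"];d=p[:3,:3]@np.linalg.solve(M[n]["K"],[*uv,1]);o=p[:3,3]
    return o+d*(z-o[2])/d[2]
def tri(us,ut):
    f=lambda P:np.r_[proj("scene",P)[0]-us,proj("top",P)[0]-ut]
    r=least_squares(f,[.5,0,.1]);return r.x,np.abs(r.fun).max()
def frame(x,y,yaw,P):
    c,s=np.cos(yaw),np.sin(yaw);P=np.atleast_2d(P);return P@np.array([[c,s,0],[-s,c,0],[0,0,1]])+[x,y,0]
E
python3 - <<'E'
from h import *
np.set_printoptions(precision=4,suppress=True)
S=np.array([[328.75,176.25],[300.75,164.5],[273.25,151.5]]);T=np.array([[321.25,216.25],[347,210],[373.25,202]])
for a,b in zip(S,T): print("mouth",ray("scene",a,.095),ray("top",b,.095))
L=np.array([[0,.075,.095],[0,0,.095],[0,-.075,.095]])
def f(p): P=frame(*p,L); return np.r_[proj("scene",P)-S,proj("top",P)-T].ravel()
r=least_squares(f,[.35,0,0]);print("mouth_m",r.x,np.degrees(r.x[2]),r.fun.round(1))
for u in[(243.75,187.5),(331.75,228)]: print("rackcorner",ray("scene",u,0))
for u in[(268,94.6),(257.4,115),(221.4,104.4)]:print("foot s",ray("scene",u,.005))
for u in[(428.4,241.4),(461,227),(472.4,250),(439.4,264.6)]:print("foot t",ray("top",u,.005))
for u in[(580,130),(568,158),(690,190),(708,150)]:print("pocket s",ray("scene",((u[0]-500)/5+215,u[1]/5+55),.06))
print("bow",tri((237.4,61),(465.4,240)), ray("scene",(237.4,61),.152),ray("top",(465.4,240),.152))
print("dish",ray("scene",(437,239.5),.028),ray("top",(227,246.5),.028))
E
```

```text
mouth [0.5358 0.0613 0.095 ] [0.5375 0.0593 0.095 ]
mouth [ 0.5546 -0.0102  0.095 ] [ 0.5532 -0.0134  0.095 ]
mouth [ 0.5705 -0.0853  0.095 ] [ 0.5739 -0.0882  0.095 ]
mouth_m [ 0.5541 -0.0126  0.2368] 13.569114640623122 [-0.5 -0.  -0.6 -0.7 -0.4  0.3 -0.4  0.4 -0.3 -0.3 -0.9  0.8]
rackcorner [ 0.6578 -0.116   0.    ]
rackcorner [0.5979 0.1264 0.    ]
foot s [ 0.3982 -0.2783  0.005 ]
foot s [ 0.4706 -0.2497  0.005 ]
foot s [ 0.51   -0.3521  0.005 ]
foot t [ 0.4679 -0.2574  0.005 ]
foot t [ 0.508  -0.3581  0.005 ]
foot t [ 0.4387 -0.3855  0.005 ]
foot t [ 0.3988 -0.2844  0.005 ]
pocket s [ 0.4615 -0.3515  0.06  ]
pocket s [ 0.4798 -0.342   0.06  ]
pocket s [ 0.4523 -0.2761  0.06  ]
pocket s [ 0.4256 -0.2886  0.06  ]
bow (array([ 0.453 , -0.3181,  0.1511]), np.float64(0.36196488819626893)) [ 0.4532 -0.3164  0.152 ] [ 0.4535 -0.3187  0.152 ]
dish [0.4694 0.3398 0.028 ] [0.4677 0.3341 0.028 ]
```

The zoom shows the weight in the -y jar (mouth_r), carrot sticks in the other two, and the tongs standing upright in the stand. The tool can't tilt, so my plan is to pivot the tongs between the pads, using the stand pocket as a jig. First I'll hover over the stand.

```bash
cat >> h.py <<'E'
def go(x,y,z,yaw):
    "world TCP target -> row numbers"
    o=bot.get_obs();Y=np.radians(o["tcp_rot"][2]);d=np.array([x,y,z])-o["ee_pos"]
    t=-((yaw-o["tcp_rot"][2]+180)%360-180)
    print("row",(1000*np.array([d[0]*np.cos(Y)+d[1]*np.sin(Y),d[0]*np.sin(Y)-d[1]*np.cos(Y),-d[2]])).round(1),"turn",round(t,1),"t",o["time"],"q6",o["q"][5].round(1))
E
python3 -c "
from h import *
go(.454,-.319,.2,201.5)"
```

```text
row [-541.9 -669.1   30.7] turn -44.2 t 0.1 q6 90.0
```

send_rows:
  targets: "-542 -669 0 -44 0; -542 -669 0 -44 0; -542 -669 0 -44 0; -542 -669 0 -44 0; -542 -669 0 -44 0; -542 -669 0 -44 0; -542 -669 0 -44 0; -542 -669 0 -44 0; -542 -669 0 -44 0; -542 -669 0 -44 0; -542 -669 0 -44 0; -542 -669 0 -44 0; -542 -669 0 -44 0; -542 -669 0 -44 0; -542 -669 30 -44 0; -542 -669 30 -44 0; -542 -669 30 -44 0; -542 -669 30 -44 0"

```text
time: 2.35
ee_pos: [0.4545, -0.3183, 0.203]
tcp_rot: [-179.9, 0.1, -158.6]
wrist_force: [-0.1, 0.5, -0.9]
opening: 0.0855
grasp_force: 0.0
```

send_rows:
  targets: "0 0 40 0 0; 0 0 80 0 0; 0 0 105 0 0; 0 0 117 0 0; 0 0 117 0 0; 0 0 117 0 110; 0 0 117 0 120; 0 0 117 0 128; 0 0 117 0 128; 0 0 117 0 128; 0 0 117 0 128"
  newtons: 25

```text
time: 3.72
ee_pos: [0.4542, -0.3188, 0.0843]
tcp_rot: [-180.0, 0.0, -158.7]
wrist_force: [-0.6, -1.4, 2.5]
opening: 0.0424
grasp_force: 2.4
```

send_rows:
  targets: "0 0 -20 0 132; 0 0 -41 0 132; 0 0 -41 0 132; 8 0 -41 0 132; 15 0 -39 0 132; 22 0 -37 0 132; 29 0 -34 0 132; 35 0 -32 0 132; 40 0 -29 0 132; 45 0 -26 0 132; 47 0 -25 0 132; 47 0 -25 0 132; 47 0 -25 0 132"

```text
time: 5.35
ee_pos: [0.4105, -0.3359, 0.1095]
tcp_rot: [-180.0, -0.0, -158.7]
wrist_force: [-0.9, 0.8, 2.3]
opening: 0.0413
grasp_force: 4.2
```

Run:
```python
from h import *
s=camera("scene");t=camera("top")
a=cv2.resize(s[30:130,170:290],(600,500),interpolation=2);b=cv2.resize(t[200:300,415:455+20],(200,333),interpolation=2)
b=np.vstack([b,np.zeros((167,200,3),np.uint8)])
cv2.imwrite("pics/a1.png",np.clip(np.hstack([a,b])*1.4,0,255))
```

```text
[ WARN:0@2.630] global loadsave.cpp:1063 imwrite_ Unsupported depth image for selected encoder is fallbacked to CV_8U.
```

View pics/a1.png

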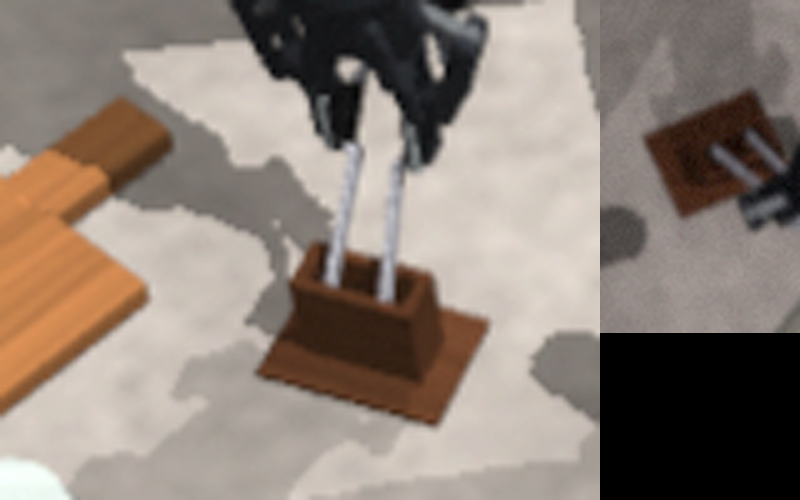

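send_rows:
  targets: "12 0 -22 0 132; 20 0 -45 0 132; 20 0 -80 0 135; -10 30 -85 2 139; -50 70 -85 4 139; -90 110 -85 6 139; -130 145 -80 7.7 139; -160 170 -76 7.7 139; -176 183 -75 7.7 139; -176 183 -75 7.7 139; -176 183 -75 7.7 139; -176 183 -75 7.7 139"

```text
time: 6.95
ee_pos: [0.5075, -0.1022, 0.1843]
tcp_rot: [-180.0, -0.0, -166.4]
wrist_force: [-0.9, 0.1, -0.1]
opening: 0.0391
grasp_force: 6.8
```

Run:
```python
from h import *
s=camera("scene");t=camera("top")
cv2.imwrite("pics/s2.png",s);cv2.imwrite("pics/t2.png",t)
a=cv2.resize(s[95:215,225:345],(480,480),interpolation=2);b=cv2.resize(t[160:280,340:420],(320,480),interpolation=2)
cv2.imwrite("pics/a2.png",np.clip(np.hstack([a,b])*1.4,0,255).astype(np.uint8))
print(bot.get_obs()["ee_pos"])
```

```text
[ 0.50761079 -0.10208649  0.18440065]
```

View pics/a2.png

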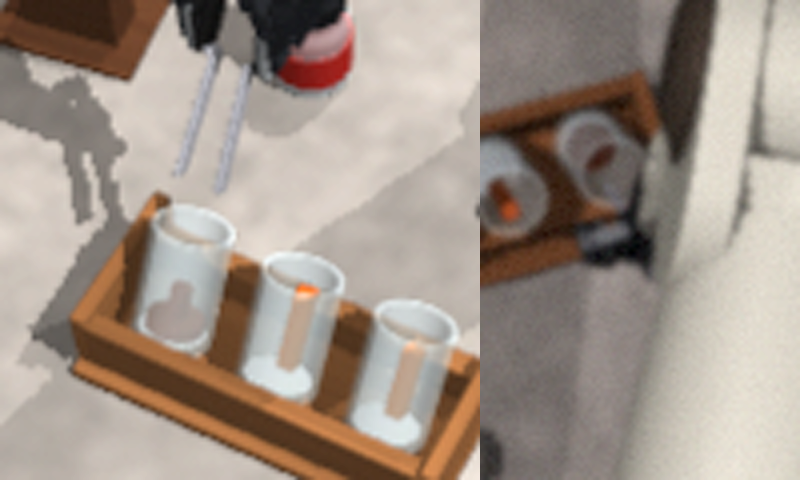

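Run:
```python
from h import *
o=bot.get_obs()["ee_pos"];psi=np.radians(13.6);r=np.array([np.cos(psi),np.sin(psi),0]);l=np.array([-np.sin(psi),np.cos(psi),0]);k=np.array([0,0,1.])
piv=o+.0227*k
for th in range(20,42,3):
    t=np.radians(th);u=np.sin(t)*r-np.cos(t)*k
    print(th,[proj("scene",piv+d*u)[0].round(1) for d in(.095,.100,.105)])
t=np.radians(30);u=np.sin(t)*r-np.cos(t)*k
for s in(1,-1):print("tip",proj("scene",piv+.1*u+s*.0145*l)[0])
m=np.array([.5717,-.0855,.095]);print("mouth",proj("scene",m))
# weight: knob top predicted
n=-np.cos(t)*r-np.sin(t)*k
fl=m+.075*u+.003*n
print("weight base, knob top",proj("scene",fl),proj("scene",fl-.032*u),fl-.016*u)
# solve mouth refine from rim
```

```text
20 [array([278.7, 136. ]), array([278.5, 137.6]), array([278.3, 139.3])]
23 [array([277.7, 136.9]), array([277.4, 138.6]), array([277.2, 140.3])]
26 [array([276.7, 137.7]), array([276.4, 139.5]), array([276.1, 141.3])]
29 [array([275.7, 138.5]), array([275.4, 140.3]), array([275. , 142.1])]
32 [array([274.8, 139.2]), array([274.4, 141.1]), array([273.9, 142.9])]
35 [array([273.8, 139.8]), array([273.3, 141.7]), array([272.9, 143.6])]
38 [array([272.9, 140.3]), array([272.4, 142.2]), array([271.8, 144.1])]
41 [array([272. , 140.7]), array([271.4, 142.6]), array([270.8, 144.6])]
tip [280.32477951 142.87976701]
tip [269.7620231  138.29410068]
mouth [[272.85472388 151.77963468]]
weight base, knob top [[267.96439636 176.99050379]] [[270.25312674 166.26235814]] [ 0.59784762 -0.07917422  0.0424045 ]
```

Run:
```python
from h import *
psi=np.radians(13.6);r=np.array([np.cos(psi),np.sin(psi),0]);l=np.array([-np.sin(psi),np.cos(psi),0]);k=np.array([0,0,1.])
t=np.radians(30);u=np.sin(t)*r-np.cos(t)*k;n=-np.cos(t)*r-np.sin(t)*k
m=np.array([.5717,-.0855,.095])+.001*l
for d in(-.015,.03,.06): go(*(m+d*u+.0025*n-.1*u-.0227*k),193.6)
```

```text
row [-6.5  2.1 13.8] turn -0.0 t 7.05 q6 -24.9
row [-29.    2.1  52.7] turn -0.0 t 7.05 q6 -24.9
row [-44.    2.1  78.7] turn -0.0 t 7.05 q6 -24.9
```

send_rows:
  targets: "-6.5 2 14 0 139; -6.5 2 14 0 139; -14 2 27 0 139; -21.5 2 40 0 139; -29 2 53 0 139; -35 2 63 0 139; -40 2 72 0 139; -43 2 77 0 139; -43 2 77 0 139"

```text
time: 8.18
ee_pos: [0.5491, -0.0893, 0.107]
tcp_rot: [180.0, -0.0, -166.4]
wrist_force: [-0.9, -0.2, -0.3]
opening: 0.0389
grasp_force: 6.8
```

Run:
```python
from h import *
s=camera("scene")
a=cv2.resize(s[100:200,215:335],(720,600),interpolation=2)
cv2.imwrite("pics/a3.png",np.clip(a*1.4,0,255).astype(np.uint8))
```

```text
(no output)
```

View pics/a3.png

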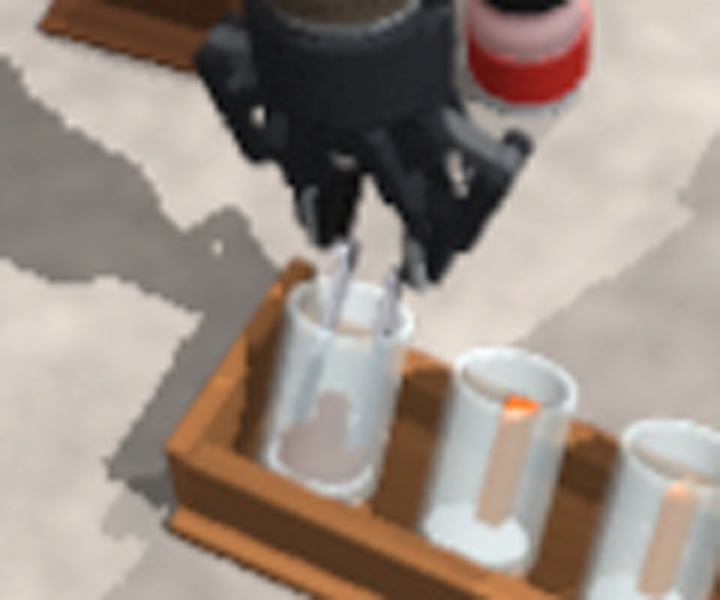

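No contact forces showed up, and the tips straddle the knob (around (335,410) in the crop). Now I'll pinch.

send_rows:
  targets: "0 0 0 0 145; 0 0 0 0 150; 0 0 0 0 155; 0 0 0 0 160; 0 0 0 0 160; 0 0 0 0 160; 0 0 0 0 160"
  newtons: 30

```text
time: 9.1
ee_pos: [0.5492, -0.0894, 0.1074]
tcp_rot: [-180.0, 0.0, -166.4]
wrist_force: [-1.1, -1.5, 1.4]
opening: 0.0358
grasp_force: 30.2
```

send_rows:
  targets: "1 0 -6 0 160; 5 0 -13 0 160; 10 0 -22 0 160; 16 0 -32 0 160; 22 0 -42 0 160; 28 0 -52 0 160; 34 0 -63 0 160; 41 0 -75 0 160; 48 0 -88 0 160; 54 0 -100 0 160; 58 0 -120 0 160; 58 0 -130 0 160; 58 0 -130 0 160"

```text
time: 10.72
ee_pos: [0.4932, -0.1031, 0.2379]
tcp_rot: [-180.0, 0.1, -166.4]
wrist_force: [0.4, 0.5, -2.3]
opening: 0.0357
grasp_force: 30.2
```

Run:
```python
from h import *
s=camera("scene")
a=cv2.resize(s[60:200,205:355],(600,560),interpolation=2)
cv2.imwrite("pics/a4.png",np.clip(a*1.4,0,255).astype(np.uint8))
```

```text
(no output)
```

View pics/a4.png

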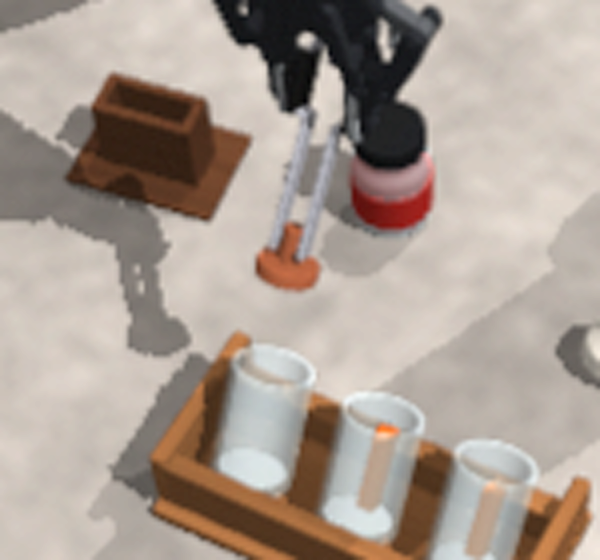

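The weight is pinched at about (290,265) and clear of the jar, and the sticks haven't moved. Next is the dish.

send_rows:
  targets: "0 10 0 0 160; -2 30 0 0 160; -4 60 0 0 160; -6 95 0 0 160; -9 130 0 0 160; -11 165 0 0 160; -13 200 0 0 160; -15 235 0 0 160; -18 270 0 0 160; -20 305 0 0 160; -22 340 0 0 160; -25 375 0 0 160; -28 405 0 0 160; -29 425 0 0 160; -29 433 10 0 160; -29 433 40 0 160; -29 433 70 0 160; -29 433 95 0 160; -29 433 95 0 160; -29 433 95 0 160"

```text
time: 13.28
ee_pos: [0.4193, 0.3245, 0.1432]
tcp_rot: [180.0, 0.0, -166.4]
wrist_force: [-0.8, 0.5, -0.1]
opening: 0.036
grasp_force: 30.3
```

Run:
```python
from h import *
s=camera("scene");t=camera("top")
a=cv2.resize(s[170:290,360:480],(480,480),interpolation=2);b=cv2.resize(t[200:300,180:260],(320,400),interpolation=2)
b=np.vstack([b,np.zeros((80,320,3),np.uint8)])
cv2.imwrite("pics/a5.png",np.clip(np.hstack([a,b])*1.3,0,255).astype(np.uint8))
c=np.array([.468,.337,.005]);print(proj("scene",c),proj("top",c),proj("scene",bot.get_obs()["ee_pos"]+[.0486,.0118,-.064]))
```

```text
[[434.20551761 242.28184827]] [[227.5062437  247.18971559]] [[441.30495332 228.99444999]]
```

View pics/a5.png

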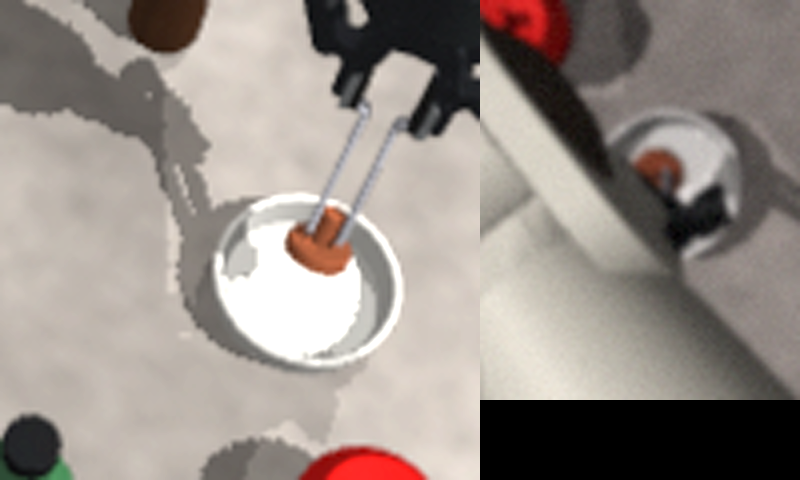

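The weight is over the dish centre. Lowering now.

send_rows:
  targets: "0 0 15 0 160; 0 0 28 0 160; 0 0 38 0 160; 0 0 44 0 160; 0 0 48 0 160; 0 0 50 0 160; 0 0 50 0 160; 0 0 50 0 160"

```text
time: 14.38
ee_pos: [0.4191, 0.3248, 0.0926]
tcp_rot: [180.0, 0.0, -166.4]
wrist_force: [-0.2, 0.5, -0.9]
opening: 0.0358
grasp_force: 30.3
```

send_rows:
  targets: "0 0 1 0 160; 0 0 2 0 160; 0 0 3 0 160; 0 0 3 0 160; 0 0 4 0 160; 0 0 4 0 160"

```text
time: 15.12
ee_pos: [0.4191, 0.3247, 0.0883]
tcp_rot: [180.0, 0.0, -166.4]
wrist_force: [0.0, 0.7, 1.8]
opening: 0.0358
grasp_force: 30.4
```

send_rows:
  targets: "0 0 1 0 160; 0 0 2 0 160; 0 0 3 0 160; 0 0 3 0 160; 0 0 3 0 160"

```text
time: 15.75
ee_pos: [0.419, 0.3246, 0.0852]
tcp_rot: [-180.0, -0.0, -166.4]
wrist_force: [1.4, 1.1, 0.6]
opening: 0.0358
grasp_force: 30.6
```

Run:
```python
from h import *
s=camera("scene")
a=cv2.resize(s[180:270,390:480],(540,540),interpolation=2)
cv2.imwrite("pics/a6.png",np.clip(a*1.2,0,255).astype(np.uint8))
```

```text
(no output)
```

View pics/a6.png

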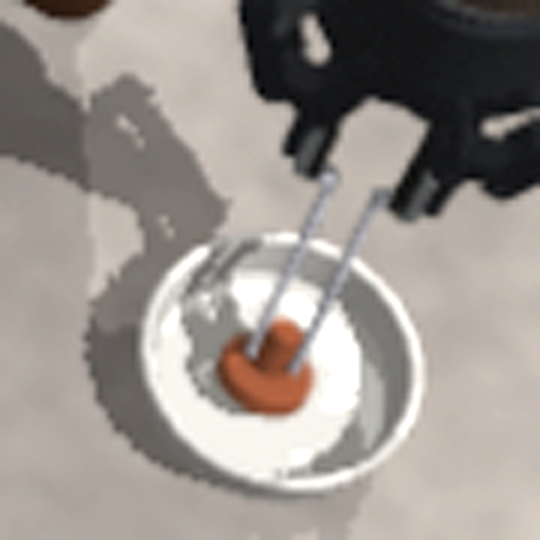

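send_rows:
  targets: "0 0 1 0 160; 0 0 2 0 160; 0 0 2 0 160; 0 0 2 0 160"

```text
time: 16.3
ee_pos: [0.419, 0.3247, 0.0832]
tcp_rot: [180.0, -0.0, -166.4]
wrist_force: [0.7, -0.1, 1.6]
opening: 0.0359
grasp_force: 30.5
```

send_rows:
  targets: "0 0 0 0 152; 0 0 0 0 147; 0 0 0 0 142; 0 0 0 0 137; 0 0 0 0 133; 0 0 0 0 133; 0 0 0 0 133; 4 0 -8 0 133; 9 0 -16 0 133; 17 0 -30 0 133; 25 0 -50 0 133; 29 0 -80 0 133; 29 0 -110 0 133; 29 0 -130 0 133; 29 0 -130 0 133"

```text
time: 18.18
ee_pos: [0.391, 0.3183, 0.2155]
tcp_rot: [179.9, 0.2, -166.4]
wrist_force: [0.4, -0.1, -1.2]
opening: 0.041
grasp_force: 4.4
```

Run:
```python
from h import *
s=camera("scene");cv2.imwrite("pics/s7.png",s)
h=cv2.cvtColor(s,cv2.COLOR_BGR2HSV);m=((h[...,0]<15)&(h[...,1]>110)&(h[...,2]>60)).astype(np.uint8);m[:215]=0;m[265:]=0;m[:,:410]=0;m[:,465:]=0
print(cv2.connectedComponentsWithStats(m)[2:]); ys,xs=np.nonzero(m)
print([ (y,xs[ys==y].min(),xs[ys==y].max()) for y in sorted(set(ys))])
# predicted silhouette for upright weight, fit xy
a=np.linspace(0,2*np.pi,60)
def sil(x,y):
    P=[[x+rr*np.cos(t),y+rr*np.sin(t),z] for rr,z in((.019,.005),(.019,.015),(.007,.015),(.007,.037)) for t in a]
    return proj("scene",P)
c=np.array([xs.mean(),ys.mean()]);w=ray("scene",c,.016);print(w)
p=sil(w[0],w[1]);print("pred bbox",p.min(0),p.max(0),"obs",xs.min(),ys.min(),xs.max(),ys.max())
print("knob top c",proj("scene",[w[0],w[1],.037]))
go(.454,-.319,.2,201.4)
```

```text
(array([[     0,      0,    640,    400, 255827],
       [   426,    237,     15,     14,    173]], dtype=int32), array([[319.4233525 , 199.47026702],
       [432.84393064, 243.46820809]]))
[(np.int64(237), np.int64(429), np.int64(435)), (np.int64(238), np.int64(428), np.int64(437)), (np.int64(239), np.int64(427), np.int64(438)), (np.int64(240), np.int64(426), np.int64(439)), (np.int64(241), np.int64(426), np.int64(439)), (np.int64(242), np.int64(426), np.int64(440)), (np.int64(243), np.int64(426), np.int64(440)), (np.int64(244), np.int64(426), np.int64(440)), (np.int64(245), np.int64(426), np.int64(440)), (np.int64(246), np.int64(426), np.int64(440)), (np.int64(247), np.int64(427), np.int64(439)), (np.int64(248), np.int64(428), np.int64(438)), (np.int64(249), np.int64(429), np.int64(438)), (np.int64(250), np.int64(430), np.int64(436))]
[0.47820726 0.33714154 0.016     ]
pred bbox [423.83460271 236.27619285] [440.83358687 252.73691224] obs 426 237 440 250
knob top c [[434.80331847 239.87915007]]
row [  88.6 -633.9   14. ] turn -7.8 t 18.225 q6 25.5
```

The weight stands upright about 10 mm from the dish centre. Now the tongs go back.

```bash
python3 -c "
from h import *
go(.392,-.343,.255,201.3); go(.392,-.343,.19,201.3)
print(ray('top',(286,280),.1))"
```

```text
row [ 154.6 -642.7  -41. ] turn -7.7 t 18.225 q6 25.5
row [ 154.6 -642.7   24. ] turn -7.7 t 18.225 q6 25.5
[0.36487763 0.16007874 0.1       ]
```

send_rows:
  targets: "0 0 -25 0 133; 0 -10 -41 0 133; 5 -35 -41 -1 133; 14 -75 -41 -1 133; 24 -115 -41 -2 133; 34 -155 -41 -2 133; 44 -195 -41 -3 133; 54 -235 -41 -3 133; 64 -275 -41 -4 133; 74 -315 -41 -4 133; 84 -355 -41 -5 133; 94 -395 -41 -5 133; 104 -435 -41 -6 133; 114 -475 -41 -6 133; 124 -515 -41 -7 133; 134 -555 -41 -7 133; 144 -595 -41 -7.7 133; 152 -630 -41 -7.7 133; 155 -643 -30 -7.7 133; 155 -643 -10 -7.7 133"

```text
time: 20.72
ee_pos: [0.3912, -0.3443, 0.2223]
tcp_rot: [180.0, -0.0, -158.8]
wrist_force: [0.2, 0.4, -1.0]
opening: 0.0407
grasp_force: 4.4
```

send_rows:
  targets: "0 0 18 0 133; 0 0 34 0 133; 0 0 34 0 133; 0 0 34 0 133"

```text
time: 21.22
ee_pos: [0.3917, -0.3435, 0.1899]
tcp_rot: [-180.0, 0.0, -158.7]
wrist_force: [-0.2, -0.4, -1.0]
opening: 0.041
grasp_force: 4.4
```

Run:
```python
from h import *
s=camera("scene");x0,y0=190,40
a=cv2.resize(s[y0:y0+75,x0:x0+100],(800,600),interpolation=2)
a=np.clip(a*1.4,0,255).astype(np.uint8)
o=bot.get_obs();print(o["ee_pos"],o["tcp_rot"],o["time"])
psi=np.radians(21.4);r=np.array([np.cos(psi),np.sin(psi),0]);l=np.array([-np.sin(psi),np.cos(psi),0]);k=np.array([0,0,1.])
for th in(20,25,30,35,40):
    t=np.radians(th);u=np.sin(t)*r-np.cos(t)*k
    for s_ in(1,-1):print(th,((proj("scene",o["ee_pos"]+.0227*k+.1*u+s_*.017*l)[0]-[x0,y0])*8).round())
cv2.imwrite("pics/a8.png",a)
```

```text
[ 0.39181186 -0.34364451  0.19010147] [-1.79942551e+02  2.90580077e-02 -1.58668691e+02] 21.275
20 [473. 183.]
20 [379. 157.]
25 [462. 193.]
25 [367. 167.]
30 [451. 200.]
30 [356. 174.]
35 [440. 206.]
35 [345. 179.]
40 [430. 209.]
40 [333. 182.]
```

View pics/a8.png

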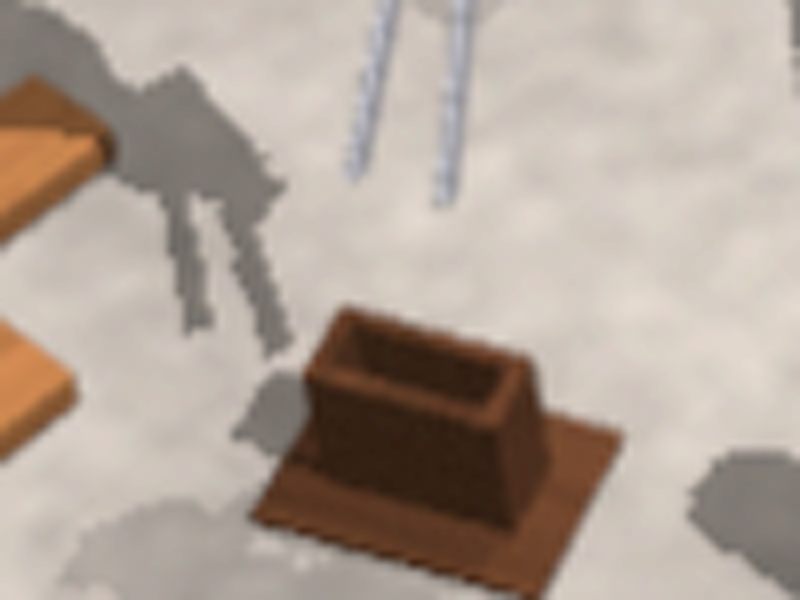

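The tips sit at (354,175) and (444,200), so the tilt is still about 31°. I'll reverse the jig motion: insert, swing upright, then lower.

send_rows:
  targets: "0 0 20 0 133; 0 0 35 0 133; -8 0 58 0 133; -14 0 70 0 133; -20 0 80 0 133; -20 0 80 0 133; -27 0 77 0 133; -34 0 74 0 133; -41 0 71 0 133; -48 0 69 0 133; -55 0 67 0 133; -61 0 65 0 133; -67 0 64 0 133; -67 0 64 0 133"

```text
time: 23.02
ee_pos: [0.4544, -0.319, 0.1252]
tcp_rot: [180.0, 0.0, -158.7]
wrist_force: [0.5, 0.5, -1.0]
opening: 0.0406
grasp_force: 4.4
```

send_rows:
  targets: "0 0 10 0 133; 0 0 20 0 133; 0 0 30 0 133; 0 0 36 0 133; 0 0 39 0 133; 0 0 39 0 133"

```text
time: 23.78
ee_pos: [0.454, -0.3192, 0.0862]
tcp_rot: [180.0, -0.0, -158.7]
wrist_force: [0.5, -0.1, -0.8]
opening: 0.0408
grasp_force: 4.4
```

send_rows:
  targets: "0 0 2 0 133; 0 0 2 0 133; 0 0 2 0 128; 0 0 2 0 124; 0 0 2 0 118; 0 0 2 0 100; 0 0 2 0 60; 0 0 2 0 0; 0 0 2 0 0; 0 0 2 0 0; 0 0 -15 0 0; 0 0 -40 0 0; 0 0 -80 0 0; 0 0 -120 0 0; 0 0 -160 0 0; 60 0 -180 0 0; 120 0 -180 0 0; 120 0 -180 0 0; 120 0 -180 0 0"

```text
time: 26.15
ee_pos: [0.3424, -0.3629, 0.2672]
tcp_rot: [-179.9, 0.0, -158.7]
wrist_force: [0.6, -0.1, 0.2]
opening: 0.0853
grasp_force: 0.0
```

Run:
```python
from h import *
s=camera("scene");t=camera("top");d=cv2.imread("pics/scene0.png");e=cv2.imread("pics/top0.png")
# compare tongs region to the starting picture
for n,a,b,(x0,y0,x1,y1) in(("scene",s,d,(215,50,275,120)),("top",t,e,(425,220,480,270))):
    A=a[y0:y1,x0:x1].astype(int);B=b[y0:y1,x0:x1].astype(int)
    def br(i): return ((i.min(2)>110)&(np.ptp(i,2)<45)) 
    D=np.abs(A-B).max(2)
    print(n,"diff px>50:",(D>50).sum(),"mean",D.mean().round(1), np.argwhere(D>50)[:,::-1].mean(0) if (D>50).any() else "")
    h=lambda i:cv2.cvtColor(i[y0:y1,x0:x1],cv2.COLOR_BGR2HSV)
o=bot.get_obs();print(o["ee_pos"],o["time"])
```

```text
scene diff px>50: 4 mean 3.2 [21.   26.75]
top diff px>50: 0 mean 6.4 
[ 0.34303572 -0.36251093  0.26647463] 26.25
```

```bash
python3 -c "
from workcell import ticket
print(ticket.job_done())"
```

```text
the job is handed in; nothing more can be done
None
```

I handed the job in at about 26 s on the robot's clock: the last pictures showed the weight upright in the dish, about 10 mm off centre, and the tongs back in their stand where they began, but no verdict came back.

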